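Make up two table caddies for service

TASK

Make up the two table caddies, each thing standing upright on the floor of its own compartment. The long three-compartment caddy takes the pepper mill in the compartment beside its loop handle, the lower jar in the middle and the metal sugar shaker in the far one; the short two-compartment caddy takes the taller jar beside its loop handle and the white squeeze bottle in the other. Knock nothing over, leave the cup, the small bowl and the oil bottle where they stand, and let go of everything at the end.

Things in the scene. Friction and masses are not known exactly. Their poses are not given: they have to be found in the camera images.
- caddy_long: Pale wooden caddy, 256 x 88 mm, 20 mm high, fixed: three compartments in a row, each 80 x 80 mm inside; walls and floor 4 mm thick. A low wire loop handle sticks out 28 mm from one end. Origin: centre of its underside, loop not counted. x runs along the row, away from the loop; compartment centres at x = -84 mm (beside the loop), 0 and +84 mm, y = 0. z up.
- caddy_short: Pale wooden caddy, 172 x 88 mm, 20 mm high, fixed: two compartments in a row, each 80 x 80 mm inside; walls and floor 4 mm thick. A low wire loop handle sticks out 28 mm from one end. Origin: centre of its underside, loop not counted. x runs along the row, away from the loop; compartment centres at x = -42 mm (beside the loop) and +42 mm, y = 0. z up.
- mill_mid (a point): Pepper mill of dark turned wood, round, standing upright, 125 mm high: foot 48 mm across, waist 34 mm, and a straight head 42 mm across from 80 to 110 mm above its foot, small steel knob on top. The point is on its axis, half-way up (62.5 mm above its foot). z is its axis, up.
- shaker_mid (a point): Metal sugar shaker, a plain round cylinder 60 mm across and 74 mm high with a shallow domed, holed top, 90 mm high in all, standing upright. The point is on its axis, half-way up (45 mm above its foot). z is its axis, up.
- jar_tall_mid (a point): The taller of two round amber glass jars with paper label and brass-coloured lid, standing upright: 56 mm across, 112 mm high, the top 14 mm being the lid, 53 mm across. The point is on its axis, half-way up (56 mm above its foot). z is its axis, up.
- jar_low_mid (a point): The lower of two round amber glass jars with paper label and brass-coloured lid, standing upright: 56 mm across, 66 mm high, the glass straight up to 48 mm, the top 14 mm being the lid, 53 mm across. The point is on its axis, half-way up (33 mm above its foot). z is its axis, up.
- squeeze_mid (a point): White plastic squeeze bottle, round, standing upright: straight body 50 mm across and 86 mm high, grey cap and thin cone nozzle, 120 mm high in all. The point is on its axis, half-way up (60 mm above its foot). z is its axis, up.
- cup_mid (a point): White ceramic cup without handle, 70 mm across the open mouth, 75 mm high, standing upright among the stock; not part of either kit. The point is on its axis, half-way up.
- ramekin_mid (a point): Small low white ceramic bowl, 70 mm across, 40 mm high; not part of either kit. The point is on its axis, half-way up.
- oil_mid (a point): Dark green glass oil bottle with black cap, 64 mm across, 230 mm high; not part of either kit. The point is on its axis, half-way up.
Not all that is in view belongs to the job. What is shaped like the part that bears shaker_mid but blue or purple is not meant.

How it is judged (in metres and radians):
At the end, for the whole second after the job is handed in: Each of the five things stands upright (within 0.1 rad) in its own compartment, its axis within 19 mm of the compartment's centre lengthwise and crosswise (anywhere the walls allow), its foot on the compartment floor within 5 mm, released and at rest (x of mill_mid in the frame of caddy_long between -0.103 and -0.065 m and y of mill_mid in the frame of caddy_long between -0.019 and 0.019 m and z of mill_mid in the frame of caddy_long between 0.0615 and 0.0715 m and angle between each of mill_mid, jar_low_mid, shaker_mid, jar_tall_mid, squeeze_mid's own z axis and vertical below 0.1 rad and linear speed of each of mill, jar_low, shaker, jar_tall, squeeze below 0.02 m/s and contact force between the fingers and mill below 0.1 N and x of jar_low_mid in the frame of caddy_long between -0.019 and 0.019 m and y of jar_low_mid in the frame of caddy_long between -0.019 and 0.019 m and z of jar_low_mid in the frame of caddy_long between 0.032 and 0.042 m and contact force between the fingers and jar_low below 0.1 N and x of shaker_mid in the frame of caddy_long between 0.065 and 0.103 m and y of shaker_mid in the frame of caddy_long between -0.019 and 0.019 m and z of shaker_mid in the frame of caddy_long between 0.044 and 0.054 m and contact force between the fingers and shaker below 0.1 N and x of jar_tall_mid in the frame of caddy_short between -0.061 and -0.023 m and y of jar_tall_mid in the frame of caddy_short between -0.019 and 0.019 m and z of jar_tall_mid in the frame of caddy_short between 0.055 and 0.065 m and contact force between the fingers and jar_tall below 0.1 N and x of squeeze_mid in the frame of caddy_short between 0.023 and 0.061 m and y of squeeze_mid in the frame of caddy_short between -0.019 and 0.019 m and z of squeeze_mid in the frame of caddy_short between 0.059 and 0.069 m and contact force between the fingers and squeeze below 0.1 N); the robot touches nothing.
It fails at once if the cup is moved more than 30 mm (distance of cup_mid from where it was at the start of the episode above 0.03 m).
It fails at once if the small bowl is moved more than 30 mm (distance of ramekin_mid from where it was at the start of the episode above 0.03 m).
It fails at once if the oil bottle is moved more than 30 mm (distance of oil_mid from where it was at the start of the episode above 0.03 m).
It fails at once if anything is knocked over (tilted by more than 0.8 rad) (angle between any of mill_mid, shaker_mid, jar_tall_mid, jar_low_mid, squeeze_mid, cup_mid, ramekin_mid, oil_mid's own z axis and vertical above 0.8 rad).
It also fails if it takes over 120 s, if anything falls off the work surface, if the arm or the gripper's body presses on something with over 40 N, if the wrist force passes 120 N, or if a joint passes its speed limit or range.

ROBOT

A 6-joint arm with a two-finger parallel gripper is mounted at the origin on the work surface. World frame = base frame: x ahead of the robot, y to its left, z up, the work surface at z = 0. Lengths are in mm, angles in rad, forces in N, time in s.
With the tool pointing down it reaches from about 300 to 775 mm from the base axis. Payload 14.6 kg.
Tool frame: the origin (TCP) lies at the very end of the fingers, on their centre line; the grasp point (between the pads) lies 19 mm behind it; z points along the fingers, y is the line along which they close (so a half turn about z gives the same grasp; the last joint's range is limited). The gripper opens to 94 mm and grips with 3 to 60 N. Pads are 16 mm wide; open, the fingers measure 119 mm over their backs; the gripper's body (75 mm by 177 mm) begins 78 mm behind the grasp point.
Start: joints at [1.104, 0.3, 1.521, -0, 1.321, -0.067], TCP at [214.075, 506.617, 205.446] pointing down, gripper open.
Joint ranges: [-3.03, 3.03], [-0.79, 2.21], [0.23, 2.52], [-1.04, 4.18], [0, 3.07], [-2.55, 2.55]. Speed limits (rad/s): [2.22, 2.22, 2.57, 3.14, 3.14, 3.14].

INTERFACE

Orientations are given as [roll, pitch, yaw] about the fixed x, y, z axes, in that order (R = Rz(yaw) Ry(pitch) Rx(roll)).
In Python, from cell import manip gives the robot as it stands. The module is installed in compiled form; this text tells all that it offers.
- The arm moves only by the shell command python3 -m inch 'ROWS' [FORCE]. ROWS is JSON, a list of rows, each an object of numbers: "gripper": the opening, from 0 (shut) to 1 (fully open); "dx", "dy", "dz": the shift along the world's x, y, z in m; "wx", "wy", "wz": the turn, a rotation vector about the world's x, y, z in degrees. A call has exactly 5 rows; each row is the pose to reach, as a shift and turn from the pose commanded when the call began; what a row does not reach only later rows make up. A row lasts 1/12 s, in which the tool goes at most 41.7 mm and 7.16 degrees, less where a joint would pass 70% of its speed; a pose out of reach is approached as far as the arm can. A call with a gripper value outside its range is refused whole. The fingers move at their own pace and stop on an object; FORCE is the grip in N (left out, the last holds). Time passes only in rows, so rows that repeat a pose let the fingers close, or fill a call up. It gives the time, the measured TCP pose, the force, the opening and the grip force at its end, in the units of the state.
- manip.read_state(): the state, without advancing time (a new reading comes with each control period).
- manip.camera(name): name is "scene" or "top" or "wrist"; returns the picture (480x640x3 uint8, blue, green, red); there is no depth.
- manip.camera_info(name): a dict with "camera_matrix" (3x3 intrinsics, pixels), "R" (3x3) and "t" (3): a world point X has camera coordinates R X + t; the wrist camera has in their place "tool_from_camera" (4x4, takes a point from camera to tool coordinates, whose origin is the TCP and whose axes are the flange's). Camera axes: x right, y down, z forward; pixel columns grow to the right and rows downward; lengths in mm; the calibration is good to about 2 mm. A picture is of the moment at which its call begins: read the wrist's pose just before it. camera_info takes no time and is no camera call.
- manip.sign_off(): hands the job in; it is judged then, once.
The state is a dict: "clock": time; "joints": joint angles; "qd": joint speeds; "effort": joint torques, N m; "eef_pos": TCP position; "eef_rot": TCP orientation; "wrist_force": force on the tool from outside, world axes, zero at the start; "moment": the same for the moment, N m; "finger_gap": finger opening in mm; "finger_force": force on a finger pad.
Only numpy, scipy, OpenCV 4.12 (cv2) and the standard library are available. Lean on these libraries where they do the work, as an engineer would, in place of code of your own. Each camera call takes 0.05 s, during which the arm holds its last target. There are 200 camera calls.

## Working session

There is one attempt and no reset: what is moved stays moved. The work goes in short steps, Python scripts to look and compute and a shell command to move; the robot and the scene stay as the last step left them, time stands still between calls to the robot, and variables do not carry over. Pictures are saved under pics/ and viewed, at most 14 in all, crops included, and the job is handed in when it is done.

```bash
mkdir -p pics; python3 - <<'E'
from cell import manip
import cv2
for n in("scene","top"):
    cv2.imwrite(f"pics/{n}0.png",manip.camera(n)); i=manip.camera_info(n); print(n,i)
print(manip.read_state())
E
```

```text
scene {'camera_matrix': array([[574.02557451,   0.        , 311.45308176],
       [  0.        , 574.02557451, 253.96087702],
       [  0.        ,   0.        ,   1.        ]]), 'R': array([[ 0.31746948,  0.94819127,  0.01210146],
       [ 0.56420199, -0.17861597, -0.80608464],
       [-0.76216091,  0.26273494, -0.59167652]]), 't': array([-179.18437014, -244.07230736, 2050.06131802])}
top {'camera_matrix': array([[467.88892187,   0.        , 323.06649218],
       [  0.        , 467.88892187, 238.48487485],
       [  0.        ,   0.        ,   1.        ]]), 'R': array([[-0.02846333, -0.99957823, -0.00576214],
       [-0.99098127,  0.02897271, -0.13083084],
       [ 0.1309426 ,  0.00198629, -0.99138796]]), 't': array([  13.98399619,  590.88604093, 1260.33255302])}
{'clock': 0.1, 'joints': array([ 1.10439220e+00,  3.00381848e-01,  1.52151648e+00, -1.27884908e-05,
        1.32071610e+00, -6.65993004e-02]), 'qd': array([ 0.00178606,  0.00038497, -0.00505386, -0.00031865, -0.00233307,
        0.00152032]), 'effort': array([ 6.29359620e-04, -5.32636464e+01, -3.53290057e+01,  7.09445472e-02,
        2.34476494e-02, -7.98123688e-05]), 'eef_pos': array([213.97888696, 506.40897917, 204.96262091]), 'eef_rot': array([-3.14057232e+00, -5.56392094e-05,  2.74179097e+00]), 'wrist_force': array([0.59510293, 0.20756504, 0.76728008]), 'moment': array([-0.01555497, -0.02626037, -0.03632492]), 'finger_force': 0.0, 'finger_gap': 94.05708665416276}
```

View pics/top0.png

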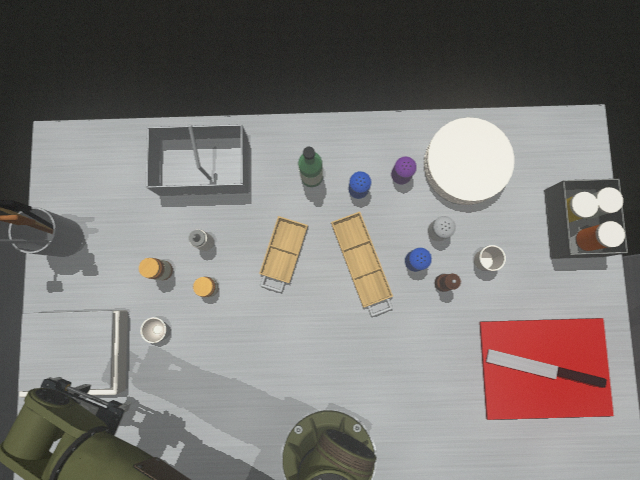

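View pics/scene0.png

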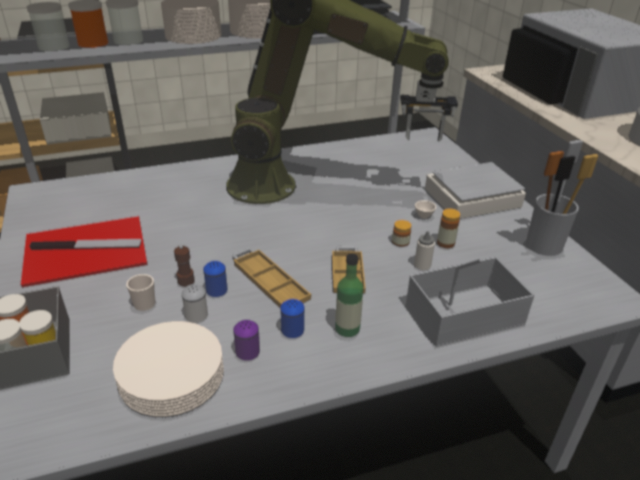

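```bash
python3 - <<'E'
import cv2
im=cv2.imread("pics/top0.png")
for n,(x,y) in dict(L=(120,205),R=(325,185)).items():
    cv2.imwrite(f"pics/top{n}.png",cv2.resize(im[y:y+140,x:x+200],None,fx=4,fy=4,interpolation=cv2.INTER_CUBIC))
E
```

```text
(no output)
```

View pics/topL.png

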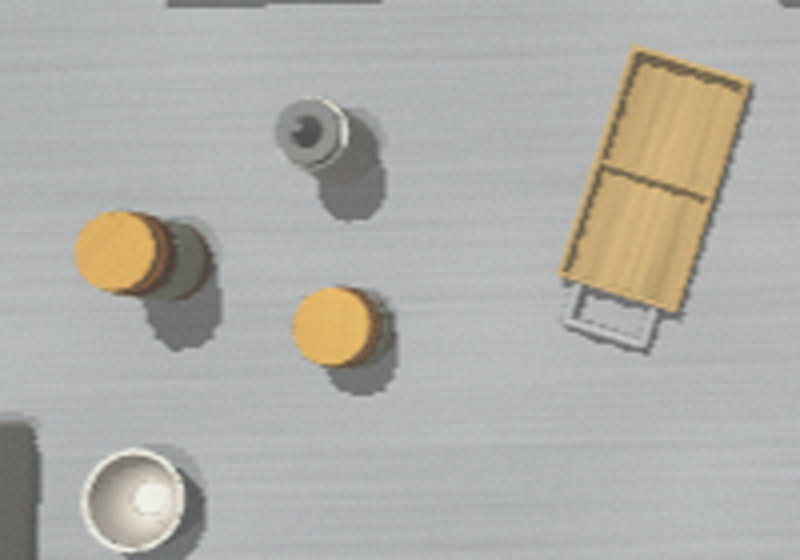

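View pics/topR.png

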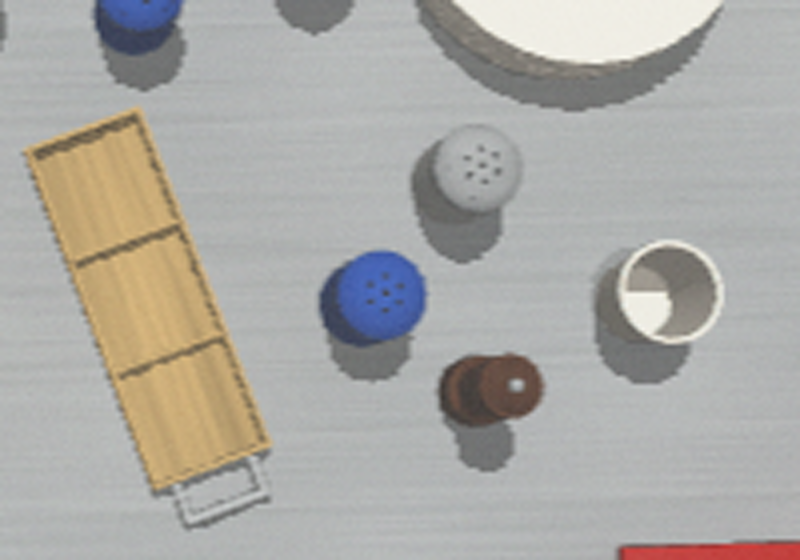

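The top view shows the metal shaker (the grey one; blue (360,184) and (419,259) and purple (404,168) are decoys) at (444,227). The mill is at (452,281), the tall jar at (149,268), the low jar at (203,287), the squeeze bottle at (199,239), and the cup and bowl at (492,258) and (153,330). Both caddies have their loops toward the robot. The enlarged crops confirm it.

```bash
cat > h.py <<'E'
import numpy as np
from cell import manip
def ray(name,u,v,z):
    i=manip.camera_info(name); K,R,t=i["camera_matrix"],i["R"],i["t"]
    d=R.T@np.linalg.solve(K,[u,v,1]); c=-R.T@t
    return c+d*(z-c[2])/d[2]
E
python3 - <<'E'
from h import *
np.set_printoptions(precision=1,suppress=True)
P=lambda o,u,v,z: ray("top",o[0]+u/4-.375,o[1]+v/4-.375,z)
L=(120,205);R=(325,185)
for n,o,u,v,z in [("squeeze",L,314,135,86),("sq tip",L,302,129,118),("tall",L,117,251,112),("low",L,332,327,66),("bowl",L,134,500,40),("mill",R,511,386,110),("millknob",R,517,384,125),("shaker",R,478,168,78),("cup",R,670,292,75),("blueNear",R,380,297,78)]: print(n,P(o,u,v,z))
print("oil",ray("top",309,153,230))
for n,o,c in[("short",L,[(634,46),(752,82),(680,318),(560,278)]),("long",R,[(25,150),(140,109),(270,446),(155,493)])]:
    q=np.array([P(o,*a,20) for a in c]); m=q.mean(0); d=(q[0]+q[1]-q[2]-q[3])/2; x=d/np.linalg.norm(d)
    print(n,m,np.linalg.norm(d),np.linalg.norm(q[0]-q[1]),np.linalg.norm(q[2]-q[3]),"yaw",np.degrees(np.arctan2(d[1],d[0])))
    for s in ([-42,42] if n=="short" else [-84,0,84]): print(s,m+x*s)
E
```

```text
squeeze [594.9 331.5  86. ]
sq tip [594.6 330.6 118. ]
tall [518.8 452.3 112. ]
low [467.2 323.9  66. ]
bowl [355.3 464.4  40. ]
mill [ 460.6 -334.6  110. ]
millknob [ 461.3 -334.4  125. ]
shaker [ 608.6 -330.5   78. ]
cup [ 521.3 -454.3   75. ]
blueNear [ 523.4 -259.6   78. ]
oil [775.7  24.7 230. ]
short [565.2 108.2  20. ] 172.49318366915665 87.73494539734484 88.52478068730322 yaw -18.305453569542827
-42 [525.3 121.4  20. ]
42 [605.1  95.   20. ]
long [ 532.6 -108.4   20. ] 254.51935485408202 86.76270146291816 86.20379488318554 yaw 18.691572507470905
-84 [ 453.  -135.4   20. ]
0 [ 532.6 -108.4   20. ]
84 [612.1 -81.5  20. ]
```

```bash
python3 -m inch '[{"gripper":1,"dx":0.03,"dy":-0.005},{"gripper":1,"dx":0.06,"dy":-0.011},{"gripper":1,"dx":0.09,"dy":-0.016},{"gripper":1,"dx":0.12,"dy":-0.021},{"gripper":1,"dx":0.152,"dy":-0.027}]' 25; python3 -m inch '[{"gripper":1,"dx":0.03,"dy":-0.005},{"gripper":1,"dx":0.06,"dy":-0.011},{"gripper":1,"dx":0.09,"dy":-0.016},{"gripper":1,"dx":0.12,"dy":-0.021},{"gripper":1,"dx":0.152,"dy":-0.027}]'
python3 - <<'E'
from h import *
import cv2
s=manip.read_state(); print(s["eef_pos"],s["eef_rot"],s["joints"],s["clock"])
i=manip.camera_info("wrist"); print(i)
cv2.imwrite("pics/w1.png",manip.camera("wrist"))
E
```

```text
[213.97888696 506.40897917 204.96262091] [-3.14057232e+00 -5.56392094e-05  2.74179097e+00] [ 1.10439220e+00  3.00381848e-01  1.52151648e+00 -1.27884908e-05
  1.32071610e+00 -6.65993004e-02] 0.1
{'camera_matrix': array([[385.20266031,   0.        , 316.07991817],
       [  0.        , 385.20266031, 244.42489463],
       [  0.        ,   0.        ,   1.        ]]), 'tool_from_camera': array([[ 2.42174620e-04, -9.58256140e-01, -2.85911021e-01,
         8.42413511e+01],
       [ 9.99998443e-01, -2.67708331e-04,  1.74427482e-03,
         5.87024964e-01],
       [-1.74800282e-03, -2.85910999e-01,  9.58254583e-01,
        -1.78142412e+02],
       [ 0.00000000e+00,  0.00000000e+00,  0.00000000e+00,
         1.00000000e+00]])}validation failed for argument at $[0]...
validation failed for argument at $[0]...
```

View pics/w1.png

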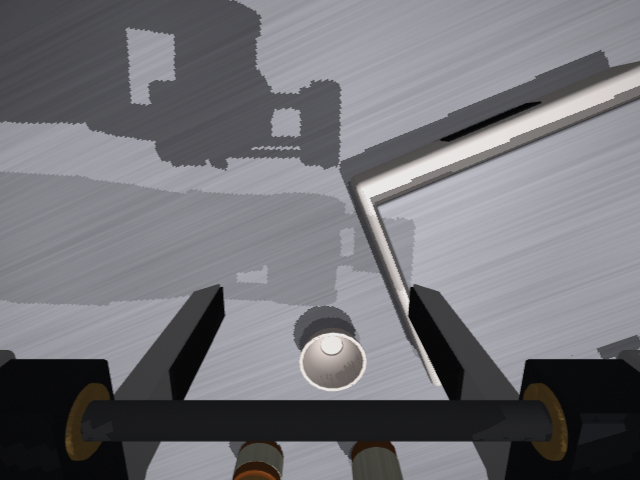

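The arm did not move because the rows need all seven keys. The wrist view shows the bowl at (333,362) and two jars at the bottom edge.

```bash
python3 -m inch '[{"gripper":1,"dx":0.03,"dy":-0.005,"dz":0,"wx":0,"wy":0,"wz":0},{"gripper":1,"dx":0.06,"dy":-0.011,"dz":0,"wx":0,"wy":0,"wz":0},{"gripper":1,"dx":0.09,"dy":-0.016,"dz":0,"wx":0,"wy":0,"wz":0},{"gripper":1,"dx":0.12,"dy":-0.021,"dz":0,"wx":0,"wy":0,"wz":0},{"gripper":1,"dx":0.152,"dy":-0.027,"dz":0,"wx":0,"wy":0,"wz":0}]' 25
```

```text
clock: 0.57
eef_pos: [367.2, 479.2, 205.3]
eef_rot: [-3.141, -0.0, 2.742]
wrist_force: [0.5, -0.5, 0.7]
finger_gap: 93.8
finger_force: 0.0
```

```bash
python3 -m inch '[{"gripper":1,"dx":0.03,"dy":-0.005,"dz":0,"wx":0,"wy":0,"wz":0},{"gripper":1,"dx":0.06,"dy":-0.011,"dz":0,"wx":0,"wy":0,"wz":0},{"gripper":1,"dx":0.09,"dy":-0.016,"dz":0,"wx":0,"wy":0,"wz":0},{"gripper":1,"dx":0.12,"dy":-0.021,"dz":0,"wx":0,"wy":0,"wz":0},{"gripper":1,"dx":0.152,"dy":-0.027,"dz":0,"wx":0,"wy":0,"wz":0}]' 25
python3 - <<'E'
from h import *
import cv2
cv2.imwrite("pics/w2.png",manip.camera("wrist"))
E
```

```text
clock: 0.98
eef_pos: [519.2, 452.2, 205.2]
eef_rot: [-3.141, -0.0, 2.742]
wrist_force: [-0.9, 0.2, 0.0]
finger_gap: 94.2
finger_force: 0.0
```

View pics/w2.png

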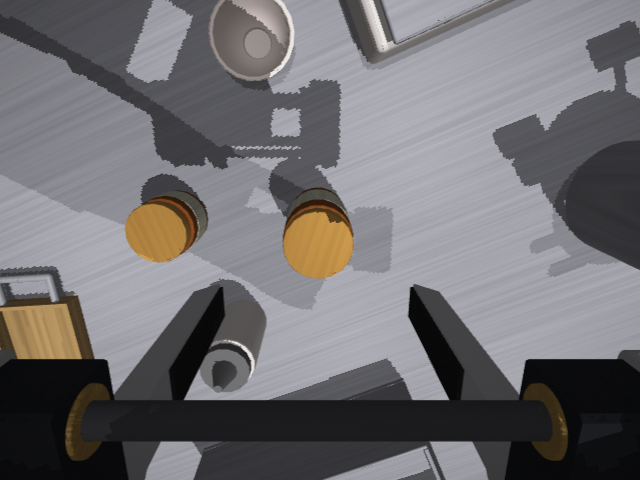

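The taller jar's lid is at (318,243), within about 4 mm of the expected (315,249). The low jar is at (162,230) and the squeeze bottle at (228,365), both clear of the fingers. I'll descend and grip.

```bash
python3 -m inch '[{"gripper":1,"dx":0,"dy":0,"dz":-0.03,"wx":0,"wy":0,"wz":0},{"gripper":1,"dx":0,"dy":0,"dz":-0.06,"wx":0,"wy":0,"wz":0},{"gripper":1,"dx":0,"dy":0,"dz":-0.09,"wx":0,"wy":0,"wz":0},{"gripper":1,"dx":0,"dy":0,"dz":-0.12,"wx":0,"wy":0,"wz":0},{"gripper":1,"dx":0,"dy":0,"dz":-0.145,"wx":0,"wy":0,"wz":0}]' 25
python3 -m inch '[{"gripper":0.4,"dx":0,"dy":0,"dz":0,"wx":0,"wy":0,"wz":0},{"gripper":0.4,"dx":0,"dy":0,"dz":0,"wx":0,"wy":0,"wz":0},{"gripper":0.4,"dx":0,"dy":0,"dz":0,"wx":0,"wy":0,"wz":0},{"gripper":0.4,"dx":0,"dy":0,"dz":0,"wx":0,"wy":0,"wz":0},{"gripper":0.4,"dx":0,"dy":0,"dz":0,"wx":0,"wy":0,"wz":0}]' 25
```

```text
clock: 1.45
eef_pos: [517.4, 452.1, 57.8]
eef_rot: [-3.14, -0.001, 2.742]
wrist_force: [-0.8, -0.3, 0.1]
finger_gap: 93.7
finger_force: 0.0
clock: 1.87
eef_pos: [518.7, 453.1, 62.4]
eef_rot: [3.139, 0.001, 2.742]
wrist_force: [1.1, 0.1, 0.1]
finger_gap: 64.2
finger_force: 0.0
```

```bash
python3 -m inch '[{"gripper":0.4,"dx":0,"dy":0,"dz":0,"wx":0,"wy":0,"wz":0},{"gripper":0.4,"dx":0,"dy":0,"dz":0,"wx":0,"wy":0,"wz":0},{"gripper":0.4,"dx":0,"dy":0,"dz":0,"wx":0,"wy":0,"wz":0},{"gripper":0.4,"dx":0,"dy":0,"dz":0,"wx":0,"wy":0,"wz":0},{"gripper":0.4,"dx":0,"dy":0,"dz":0,"wx":0,"wy":0,"wz":0}]' 25
python3 -m inch '[{"gripper":0.4,"dx":0,"dy":0,"dz":0.01,"wx":0,"wy":0,"wz":0},{"gripper":0.4,"dx":0,"dy":0,"dz":0.03,"wx":0,"wy":0,"wz":0},{"gripper":0.4,"dx":0,"dy":0,"dz":0.055,"wx":0,"wy":0,"wz":0},{"gripper":0.4,"dx":0,"dy":0,"dz":0.08,"wx":0,"wy":0,"wz":0},{"gripper":0.4,"dx":0,"dy":0,"dz":0.095,"wx":0,"wy":0,"wz":0}]' 25
```

```text
clock: 2.28
eef_pos: [518.5, 453.0, 61.7]
eef_rot: [3.14, 0.001, 2.742]
wrist_force: [1.1, 0.4, 6.1]
finger_gap: 55.4
finger_force: 25.0
clock: 2.7
eef_pos: [518.3, 452.8, 158.6]
eef_rot: [3.14, 0.001, 2.742]
wrist_force: [-0.7, -1.0, -3.2]
finger_gap: 55.9
finger_force: 25.0
```

```bash
python3 -m inch '[{"gripper":0.4,"dx":0,"dy":-0.025,"dz":0,"wx":0,"wy":0,"wz":0},{"gripper":0.4,"dx":0.001,"dy":-0.06,"dz":0,"wx":0,"wy":0,"wz":0},{"gripper":0.4,"dx":0.002,"dy":-0.095,"dz":0,"wx":0,"wy":0,"wz":0},{"gripper":0.4,"dx":0.003,"dy":-0.13,"dz":0,"wx":0,"wy":0,"wz":0},{"gripper":0.4,"dx":0.004,"dy":-0.165,"dz":0,"wx":0,"wy":0,"wz":0}]' 25
python3 -m inch '[{"gripper":0.4,"dx":0,"dy":-0.035,"dz":0,"wx":0,"wy":0,"wz":0},{"gripper":0.4,"dx":0.001,"dy":-0.07,"dz":0,"wx":0,"wy":0,"wz":0},{"gripper":0.4,"dx":0.002,"dy":-0.105,"dz":0,"wx":0,"wy":0,"wz":0},{"gripper":0.4,"dx":0.003,"dy":-0.14,"dz":0,"wx":0,"wy":0,"wz":0},{"gripper":0.4,"dx":0.003,"dy":-0.166,"dz":0,"wx":0,"wy":0,"wz":0}]' 25
python3 -m inch '[{"gripper":0.4,"dx":0,"dy":0,"dz":0,"wx":0,"wy":0,"wz":0},{"gripper":0.4,"dx":0,"dy":0,"dz":-0.02,"wx":0,"wy":0,"wz":0},{"gripper":0.4,"dx":0,"dy":0,"dz":-0.04,"wx":0,"wy":0,"wz":0},{"gripper":0.4,"dx":0,"dy":0,"dz":-0.05,"wx":0,"wy":0,"wz":0},{"gripper":0.4,"dx":0,"dy":0,"dz":-0.05,"wx":0,"wy":0,"wz":0}]' 25
python3 - <<'E'
from h import *
import cv2
im=manip.camera("top")
cv2.imwrite("pics/t3.png",cv2.resize(im[190:330,230:430],None,fx=4,fy=4,interpolation=cv2.INTER_CUBIC))
E
```

```text
clock: 3.12
eef_pos: [521.5, 285.9, 155.6]
eef_rot: [-3.141, -0.0, 2.742]
wrist_force: [1.1, -0.2, -2.8]
finger_gap: 55.8
finger_force: 25.0
clock: 3.53
eef_pos: [524.6, 119.1, 155.8]
eef_rot: [-3.141, -0.0, 2.741]
wrist_force: [1.3, 0.3, -2.6]
finger_gap: 55.6
finger_force: 25.0
clock: 3.95
eef_pos: [523.9, 121.7, 103.5]
eef_rot: [-3.139, -0.003, 2.742]
wrist_force: [-0.5, -0.5, -2.7]
finger_gap: 55.3
finger_force: 25.0
```

View pics/t3.png

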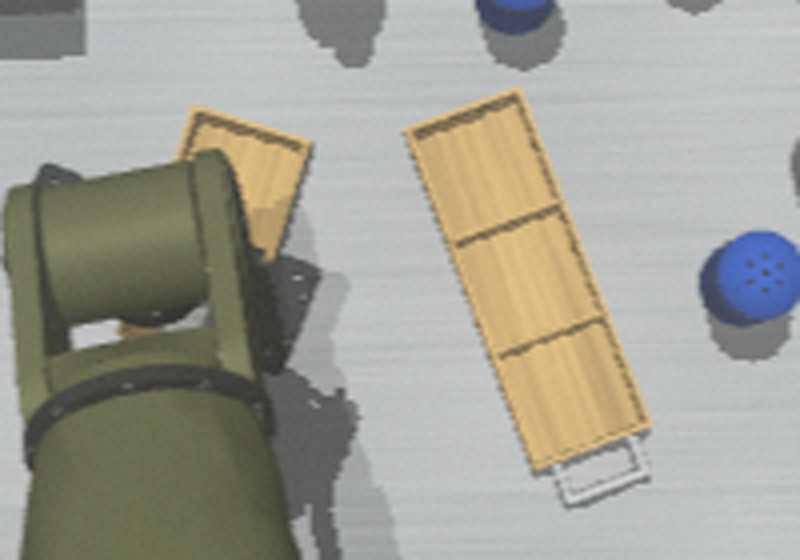

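The arm hides the near compartment in the top view, so I'm relying on the calibration (TCP within 2 mm of target). Next is lowering and releasing.

```bash
python3 -m inch '[{"gripper":0.4,"dx":0.001,"dy":0,"dz":-0.015,"wx":0,"wy":0,"wz":0},{"gripper":0.4,"dx":0.001,"dy":0,"dz":-0.03,"wx":0,"wy":0,"wz":0},{"gripper":0.4,"dx":0.001,"dy":0,"dz":-0.038,"wx":0,"wy":0,"wz":0},{"gripper":0.4,"dx":0.001,"dy":0,"dz":-0.04,"wx":0,"wy":0,"wz":0},{"gripper":0.4,"dx":0.001,"dy":0,"dz":-0.04,"wx":0,"wy":0,"wz":0}]' 25
python3 -m inch '[{"gripper":0.6,"dx":0,"dy":0,"dz":0,"wx":0,"wy":0,"wz":0},{"gripper":0.7,"dx":0,"dy":0,"dz":0,"wx":0,"wy":0,"wz":0},{"gripper":0.8,"dx":0,"dy":0,"dz":0,"wx":0,"wy":0,"wz":0},{"gripper":1,"dx":0,"dy":0,"dz":0,"wx":0,"wy":0,"wz":0},{"gripper":1,"dx":0,"dy":0,"dz":0,"wx":0,"wy":0,"wz":0}]' 25
python3 -m inch '[{"gripper":1,"dx":0,"dy":0,"dz":0,"wx":0,"wy":0,"wz":0},{"gripper":1,"dx":0,"dy":0,"dz":0.03,"wx":0,"wy":0,"wz":0},{"gripper":1,"dx":0,"dy":0,"dz":0.06,"wx":0,"wy":0,"wz":0},{"gripper":1,"dx":0,"dy":0,"dz":0.1,"wx":0,"wy":0,"wz":0},{"gripper":1,"dx":0,"dy":0,"dz":0.135,"wx":0,"wy":0,"wz":0}]' 25
python3 - <<'E'
from h import *
import cv2
cv2.imwrite("pics/w4.png",manip.camera("wrist"))
E
```

```text
clock: 4.42
eef_pos: [526.4, 121.8, 66.2]
eef_rot: [3.141, 0.0, 2.742]
wrist_force: [0.2, 0.5, -2.4]
finger_gap: 55.8
finger_force: 25.0
clock: 4.83
eef_pos: [526.3, 121.6, 65.8]
eef_rot: [3.141, 0.001, 2.742]
wrist_force: [0.3, 0.4, -0.3]
finger_gap: 79.7
finger_force: 0.0
clock: 5.25
eef_pos: [525.8, 121.6, 202.6]
eef_rot: [3.141, 0.0, 2.742]
wrist_force: [0.3, -0.2, 0.1]
finger_gap: 94.2
finger_force: 0.0
```

View pics/w4.png

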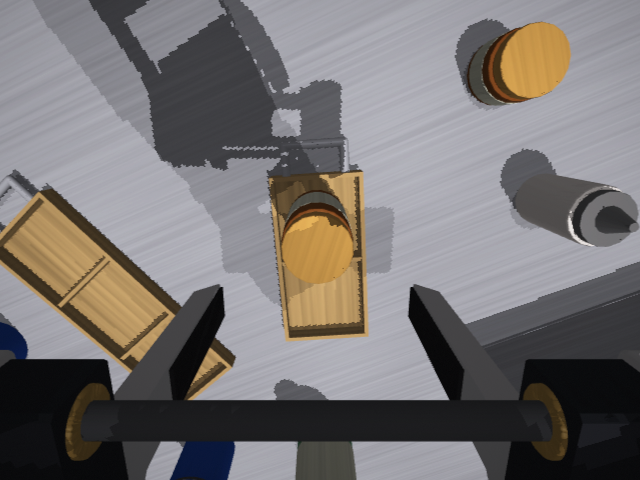

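The tall jar stands in the compartment by the loop, lid at (317,245). On to the squeeze bottle.

```bash
python3 -m inch '[{"gripper":1,"dx":0.008,"dy":0.025,"dz":0,"wx":0,"wy":0,"wz":0},{"gripper":1,"dx":0.02,"dy":0.06,"dz":0,"wx":0,"wy":0,"wz":0},{"gripper":1,"dx":0.032,"dy":0.095,"dz":0,"wx":0,"wy":0,"wz":0},{"gripper":1,"dx":0.044,"dy":0.13,"dz":0,"wx":0,"wy":0,"wz":0},{"gripper":1,"dx":0.056,"dy":0.165,"dz":0,"wx":0,"wy":0,"wz":0}]' 25
python3 -m inch '[{"gripper":1,"dx":0.007,"dy":0.025,"dz":0,"wx":0,"wy":0,"wz":0},{"gripper":1,"dx":0.013,"dy":0.0445,"dz":0,"wx":0,"wy":0,"wz":0},{"gripper":1,"dx":0.013,"dy":0.0445,"dz":0,"wx":0,"wy":0,"wz":0},{"gripper":1,"dx":0.013,"dy":0.0445,"dz":-0.02,"wx":0,"wy":0,"wz":0},{"gripper":1,"dx":0.013,"dy":0.0445,"dz":-0.05,"wx":0,"wy":0,"wz":0}]' 25
python3 -m inch '[{"gripper":1,"dx":0,"dy":0,"dz":-0.03,"wx":0,"wy":0,"wz":0},{"gripper":1,"dx":0,"dy":0,"dz":-0.06,"wx":0,"wy":0,"wz":0},{"gripper":1,"dx":0,"dy":0,"dz":-0.09,"wx":0,"wy":0,"wz":0},{"gripper":1,"dx":0,"dy":0,"dz":-0.1,"wx":0,"wy":0,"wz":0},{"gripper":0.4,"dx":0,"dy":0,"dz":-0.1,"wx":0,"wy":0,"wz":0}]' 25
python3 -m inch '[{"gripper":0.4,"dx":0,"dy":0,"dz":0,"wx":0,"wy":0,"wz":0},{"gripper":0.4,"dx":0,"dy":0,"dz":0,"wx":0,"wy":0,"wz":0},{"gripper":0.4,"dx":0,"dy":0,"dz":0,"wx":0,"wy":0,"wz":0},{"gripper":0.4,"dx":0,"dy":0,"dz":0,"wx":0,"wy":0,"wz":0},{"gripper":0.4,"dx":0,"dy":0,"dz":0,"wx":0,"wy":0,"wz":0}]' 25
python3 -m inch '[{"gripper":0.4,"dx":0,"dy":0,"dz":0,"wx":0,"wy":0,"wz":0},{"gripper":0.4,"dx":0,"dy":0,"dz":0,"wx":0,"wy":0,"wz":0},{"gripper":0.4,"dx":0,"dy":0,"dz":0,"wx":0,"wy":0,"wz":0},{"gripper":0.4,"dx":0,"dy":0,"dz":0,"wx":0,"wy":0,"wz":0},{"gripper":0.4,"dx":0,"dy":0,"dz":0,"wx":0,"wy":0,"wz":0}]' 25
```

```text
clock: 5.72
eef_pos: [582.4, 288.3, 200.3]
eef_rot: [3.142, 0.0, 2.742]
wrist_force: [0.4, 0.1, 0.2]
finger_gap: 94.1
finger_force: 0.0
clock: 6.13
eef_pos: [596.1, 331.4, 152.4]
eef_rot: [3.138, 0.003, 2.742]
wrist_force: [1.2, -0.0, -0.1]
finger_gap: 94.1
finger_force: 0.0
clock: 6.55
eef_pos: [593.9, 330.0, 47.8]
eef_rot: [-3.138, -0.003, 2.741]
wrist_force: [0.3, 0.6, 0.5]
finger_gap: 90.4
finger_force: 0.0
clock: 6.97
eef_pos: [595.4, 331.3, 51.5]
eef_rot: [3.141, 0.001, 2.742]
wrist_force: [0.6, 0.9, -0.4]
finger_gap: 57.4
finger_force: 0.0
clock: 7.38
eef_pos: [595.4, 331.3, 51.0]
eef_rot: [3.141, 0.001, 2.742]
wrist_force: [-0.4, 1.4, 6.2]
finger_gap: 49.6
finger_force: 25.0
```

```bash
python3 -m inch '[{"gripper":0.4,"dx":0,"dy":0,"dz":0.01,"wx":0,"wy":0,"wz":0},{"gripper":0.4,"dx":0,"dy":0,"dz":0.03,"wx":0,"wy":0,"wz":0},{"gripper":0.4,"dx":0,"dy":0,"dz":0.05,"wx":0,"wy":0,"wz":0},{"gripper":0.4,"dx":0,"dy":-0.02,"dz":0.06,"wx":0,"wy":0,"wz":0},{"gripper":0.4,"dx":0,"dy":-0.055,"dz":0.06,"wx":0,"wy":0,"wz":0}]' 25
python3 -m inch '[{"gripper":0.4,"dx":0.002,"dy":-0.035,"dz":0,"wx":0,"wy":0,"wz":0},{"gripper":0.4,"dx":0.004,"dy":-0.07,"dz":0,"wx":0,"wy":0,"wz":0},{"gripper":0.4,"dx":0.006,"dy":-0.105,"dz":0,"wx":0,"wy":0,"wz":0},{"gripper":0.4,"dx":0.008,"dy":-0.14,"dz":0,"wx":0,"wy":0,"wz":0},{"gripper":0.4,"dx":0.01,"dy":-0.165,"dz":0,"wx":0,"wy":0,"wz":0}]' 25
python3 -m inch '[{"gripper":0.4,"dx":0,"dy":-0.016,"dz":0,"wx":0,"wy":0,"wz":0},{"gripper":0.4,"dx":0,"dy":-0.016,"dz":0,"wx":0,"wy":0,"wz":0},{"gripper":0.4,"dx":0,"dy":-0.016,"dz":-0.01,"wx":0,"wy":0,"wz":0},{"gripper":0.4,"dx":0,"dy":-0.016,"dz":-0.02,"wx":0,"wy":0,"wz":0},{"gripper":0.4,"dx":0,"dy":-0.016,"dz":-0.02,"wx":0,"wy":0,"wz":0}]' 25
```

```text
clock: 7.8
eef_pos: [595.3, 278.1, 113.2]
eef_rot: [3.139, 0.002, 2.745]
wrist_force: [0.9, -0.3, -1.4]
finger_gap: 50.1
finger_force: 25.0
clock: 8.22
eef_pos: [604.7, 108.3, 110.7]
eef_rot: [-3.141, -0.001, 2.741]
wrist_force: [1.1, 0.3, -1.0]
finger_gap: 49.4
finger_force: 25.0
clock: 8.63
eef_pos: [603.7, 96.0, 87.5]
eef_rot: [-3.14, -0.004, 2.743]
wrist_force: [-0.2, -0.1, -1.7]
finger_gap: 49.8
finger_force: 25.0
```

```bash
python3 -m inch '[{"gripper":0.4,"dx":0,"dy":0,"dz":-0.015,"wx":0,"wy":0,"wz":0},{"gripper":0.4,"dx":0,"dy":0,"dz":-0.03,"wx":0,"wy":0,"wz":0},{"gripper":0.4,"dx":0,"dy":0,"dz":-0.034,"wx":0,"wy":0,"wz":0},{"gripper":0.4,"dx":0,"dy":0,"dz":-0.035,"wx":0,"wy":0,"wz":0},{"gripper":0.4,"dx":0,"dy":0,"dz":-0.035,"wx":0,"wy":0,"wz":0}]' 25
python3 -m inch '[{"gripper":0.6,"dx":0,"dy":0,"dz":0,"wx":0,"wy":0,"wz":0},{"gripper":0.7,"dx":0,"dy":0,"dz":0,"wx":0,"wy":0,"wz":0},{"gripper":0.8,"dx":0,"dy":0,"dz":0,"wx":0,"wy":0,"wz":0},{"gripper":0.9,"dx":0,"dy":0,"dz":0,"wx":0,"wy":0,"wz":0},{"gripper":0.9,"dx":0,"dy":0,"dz":0,"wx":0,"wy":0,"wz":0}]' 25
python3 -m inch '[{"gripper":0.9,"dx":0,"dy":0,"dz":0,"wx":0,"wy":0,"wz":0},{"gripper":0.9,"dx":0,"dy":0,"dz":0.03,"wx":0,"wy":0,"wz":0},{"gripper":0.9,"dx":0,"dy":0,"dz":0.06,"wx":0,"wy":0,"wz":0},{"gripper":1,"dx":0,"dy":0,"dz":0.1,"wx":0,"wy":0,"wz":0},{"gripper":1,"dx":0,"dy":0,"dz":0.13,"wx":0,"wy":0,"wz":0}]' 25
python3 - <<'E'
from h import *
import cv2
cv2.imwrite("pics/w5.png",manip.camera("wrist"))
E
```

```text
clock: 9.05
eef_pos: [604.8, 95.8, 55.2]
eef_rot: [-3.141, -0.001, 2.743]
wrist_force: [-0.3, -0.2, -2.1]
finger_gap: 49.8
finger_force: 25.0
clock: 9.47
eef_pos: [605.2, 95.1, 55.6]
eef_rot: [3.142, 0.0, 2.742]
wrist_force: [-0.2, 0.2, 0.0]
finger_gap: 79.6
finger_force: 0.0
clock: 9.88
eef_pos: [605.2, 95.1, 188.4]
eef_rot: [3.141, 0.001, 2.742]
wrist_force: [-0.7, -0.2, 0.5]
finger_gap: 93.1
finger_force: 0.0
```

View pics/w5.png

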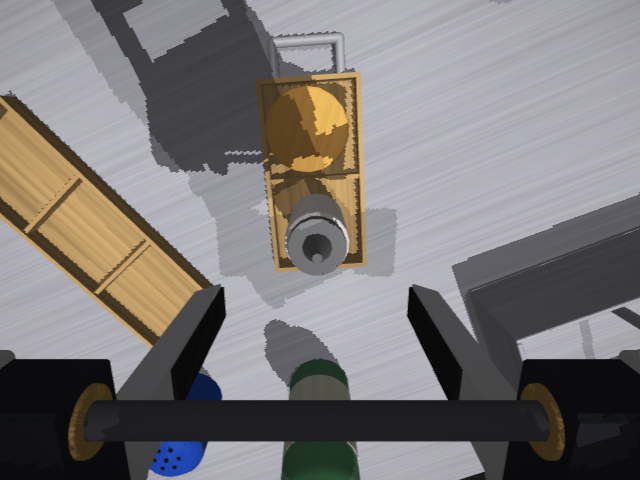

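Both stand upright in the short caddy: squeeze nozzle at (316,245), tall jar lid at (307,130). Next is the low jar at (467,324).

```bash
python3 -m inch '[{"gripper":1,"dx":-0.01,"dy":0.0166,"dz":0,"wx":0,"wy":0,"wz":0},{"gripper":1,"dx":-0.027,"dy":0.045,"dz":0,"wx":0,"wy":0,"wz":0},{"gripper":1,"dx":-0.045,"dy":0.075,"dz":0,"wx":0,"wy":0,"wz":0},{"gripper":1,"dx":-0.063,"dy":0.105,"dz":0,"wx":0,"wy":0,"wz":0},{"gripper":1,"dx":-0.081,"dy":0.135,"dz":0,"wx":0,"wy":0,"wz":0}]' 25
python3 -m inch '[{"gripper":1,"dx":-0.018,"dy":0.03,"dz":0,"wx":0,"wy":0,"wz":0},{"gripper":1,"dx":-0.036,"dy":0.06,"dz":0,"wx":0,"wy":0,"wz":0},{"gripper":1,"dx":-0.057,"dy":0.094,"dz":0,"wx":0,"wy":0,"wz":0},{"gripper":1,"dx":-0.057,"dy":0.094,"dz":0,"wx":0,"wy":0,"wz":0},{"gripper":1,"dx":-0.057,"dy":0.094,"dz":-0.03,"wx":0,"wy":0,"wz":0}]' 25
python3 -m inch '[{"gripper":1,"dx":0,"dy":0,"dz":-0.03,"wx":0,"wy":0,"wz":0},{"gripper":1,"dx":0,"dy":0,"dz":-0.06,"wx":0,"wy":0,"wz":0},{"gripper":1,"dx":0,"dy":0,"dz":-0.09,"wx":0,"wy":0,"wz":0},{"gripper":1,"dx":0,"dy":0,"dz":-0.115,"wx":0,"wy":0,"wz":0},{"gripper":1,"dx":0,"dy":0,"dz":-0.13,"wx":0,"wy":0,"wz":0}]' 25
python3 -m inch '[{"gripper":1,"dx":0,"dy":0,"dz":-0.003,"wx":0,"wy":0,"wz":0},{"gripper":0.4,"dx":0,"dy":0,"dz":-0.003,"wx":0,"wy":0,"wz":0},{"gripper":0.4,"dx":0,"dy":0,"dz":-0.003,"wx":0,"wy":0,"wz":0},{"gripper":0.4,"dx":0,"dy":0,"dz":-0.003,"wx":0,"wy":0,"wz":0},{"gripper":0.4,"dx":0,"dy":0,"dz":-0.003,"wx":0,"wy":0,"wz":0}]' 25
python3 -m inch '[{"gripper":0.4,"dx":0,"dy":0,"dz":0,"wx":0,"wy":0,"wz":0},{"gripper":0.4,"dx":0,"dy":0,"dz":0,"wx":0,"wy":0,"wz":0},{"gripper":0.4,"dx":0,"dy":0,"dz":0,"wx":0,"wy":0,"wz":0},{"gripper":0.4,"dx":0,"dy":0,"dz":0,"wx":0,"wy":0,"wz":0},{"gripper":0.4,"dx":0,"dy":0,"dz":0,"wx":0,"wy":0,"wz":0}]' 25
```

```text
clock: 10.35
eef_pos: [523.1, 231.2, 185.3]
eef_rot: [-3.142, -0.0, 2.741]
wrist_force: [0.4, 0.8, -0.5]
finger_gap: 94.2
finger_force: 0.0
clock: 10.77
eef_pos: [467.9, 327.0, 159.9]
eef_rot: [3.135, 0.005, 2.745]
wrist_force: [1.7, 0.6, 0.2]
finger_gap: 94.4
finger_force: 0.0
clock: 11.18
eef_pos: [466.1, 323.2, 22.4]
eef_rot: [-3.139, -0.002, 2.742]
wrist_force: [0.2, -0.7, 0.2]
finger_gap: 94.0
finger_force: 0.0
clock: 11.6
eef_pos: [467.6, 324.4, 23.7]
eef_rot: [3.14, 0.001, 2.742]
wrist_force: [-0.5, 0.3, -1.0]
finger_gap: 70.9
finger_force: 0.0
clock: 12.02
eef_pos: [467.3, 324.3, 23.0]
eef_rot: [3.141, 0.0, 2.742]
wrist_force: [-1.6, -0.2, 5.7]
finger_gap: 55.7
finger_force: 25.0
```

```bash
python3 -m inch '[{"gripper":0.4,"dx":0,"dy":0,"dz":0.015,"wx":0,"wy":0,"wz":0},{"gripper":0.4,"dx":0,"dy":0,"dz":0.045,"wx":0,"wy":0,"wz":0},{"gripper":0.4,"dx":0,"dy":0,"dz":0.08,"wx":0,"wy":0,"wz":0},{"gripper":0.4,"dx":0,"dy":0,"dz":0.115,"wx":0,"wy":0,"wz":0},{"gripper":0.4,"dx":0,"dy":0,"dz":0.148,"wx":0,"wy":0,"wz":0}]' 25
python3 -m inch '[{"gripper":0.4,"dx":0.004,"dy":-0.025,"dz":0,"wx":0,"wy":0,"wz":0},{"gripper":0.4,"dx":0.009,"dy":-0.06,"dz":0,"wx":0,"wy":0,"wz":0},{"gripper":0.4,"dx":0.014,"dy":-0.095,"dz":0,"wx":0,"wy":0,"wz":0},{"gripper":0.4,"dx":0.019,"dy":-0.13,"dz":0,"wx":0,"wy":0,"wz":0},{"gripper":0.4,"dx":0.025,"dy":-0.165,"dz":0,"wx":0,"wy":0,"wz":0}]' 25
python3 -m inch '[{"gripper":0.4,"dx":0.006,"dy":-0.035,"dz":0,"wx":0,"wy":0,"wz":0},{"gripper":0.4,"dx":0.011,"dy":-0.07,"dz":0,"wx":0,"wy":0,"wz":0},{"gripper":0.4,"dx":0.016,"dy":-0.105,"dz":0,"wx":0,"wy":0,"wz":0},{"gripper":0.4,"dx":0.021,"dy":-0.14,"dz":0,"wx":0,"wy":0,"wz":0},{"gripper":0.4,"dx":0.026,"dy":-0.175,"dz":0,"wx":0,"wy":0,"wz":0}]' 25
python3 -m inch '[{"gripper":0.4,"dx":0.005,"dy":-0.035,"dz":0,"wx":0,"wy":0,"wz":0},{"gripper":0.4,"dx":0.01,"dy":-0.07,"dz":0,"wx":0,"wy":0,"wz":0},{"gripper":0.4,"dx":0.0145,"dy":-0.0925,"dz":0,"wx":0,"wy":0,"wz":0},{"gripper":0.4,"dx":0.0145,"dy":-0.0925,"dz":-0.02,"wx":0,"wy":0,"wz":0},{"gripper":0.4,"dx":0.0145,"dy":-0.0925,"dz":-0.05,"wx":0,"wy":0,"wz":0}]' 25
python3 -m inch '[{"gripper":0.4,"dx":0,"dy":0,"dz":-0.025,"wx":0,"wy":0,"wz":0},{"gripper":0.4,"dx":0,"dy":0,"dz":-0.05,"wx":0,"wy":0,"wz":0},{"gripper":0.4,"dx":0,"dy":0,"dz":-0.06,"wx":0,"wy":0,"wz":0},{"gripper":0.4,"dx":0,"dy":0,"dz":-0.06,"wx":0,"wy":0,"wz":0},{"gripper":0.4,"dx":0,"dy":0,"dz":-0.06,"wx":0,"wy":0,"wz":0}]' 25
```

```text
clock: 12.43
eef_pos: [466.7, 323.9, 171.9]
eef_rot: [-3.141, -0.0, 2.742]
wrist_force: [0.9, 1.5, -2.0]
finger_gap: 55.5
finger_force: 25.0
clock: 12.85
eef_pos: [491.6, 157.5, 170.1]
eef_rot: [-3.141, -0.001, 2.742]
wrist_force: [0.8, -0.1, -2.3]
finger_gap: 55.7
finger_force: 25.0
clock: 13.27
eef_pos: [517.8, -17.6, 170.2]
eef_rot: [-3.141, -0.001, 2.742]
wrist_force: [0.1, 0.1, -3.1]
finger_gap: 55.7
finger_force: 25.0
clock: 13.68
eef_pos: [533.6, -110.1, 121.6]
eef_rot: [3.141, 0.004, 2.74]
wrist_force: [1.1, -0.2, -2.7]
finger_gap: 55.8
finger_force: 25.0
clock: 14.1
eef_pos: [532.8, -108.4, 61.0]
eef_rot: [-3.142, -0.0, 2.742]
wrist_force: [0.3, -0.3, -2.0]
finger_gap: 55.8
finger_force: 25.0
```

```bash
python3 -m inch '[{"gripper":0.4,"dx":0,"dy":0,"dz":-0.01,"wx":0,"wy":0,"wz":0},{"gripper":0.4,"dx":0,"dy":0,"dz":-0.02,"wx":0,"wy":0,"wz":0},{"gripper":0.4,"dx":0,"dy":0,"dz":-0.03,"wx":0,"wy":0,"wz":0},{"gripper":0.4,"dx":0,"dy":0,"dz":-0.033,"wx":0,"wy":0,"wz":0},{"gripper":0.4,"dx":0,"dy":0,"dz":-0.0335,"wx":0,"wy":0,"wz":0}]' 25
python3 -m inch '[{"gripper":0.6,"dx":0,"dy":0,"dz":0,"wx":0,"wy":0,"wz":0},{"gripper":0.7,"dx":0,"dy":0,"dz":0,"wx":0,"wy":0,"wz":0},{"gripper":0.8,"dx":0,"dy":0,"dz":0,"wx":0,"wy":0,"wz":0},{"gripper":0.9,"dx":0,"dy":0,"dz":0,"wx":0,"wy":0,"wz":0},{"gripper":0.9,"dx":0,"dy":0,"dz":0,"wx":0,"wy":0,"wz":0}]' 25
python3 -m inch '[{"gripper":0.9,"dx":0,"dy":0,"dz":0,"wx":0,"wy":0,"wz":0},{"gripper":0.9,"dx":0,"dy":0,"dz":0.03,"wx":0,"wy":0,"wz":0},{"gripper":0.9,"dx":0,"dy":0,"dz":0.07,"wx":0,"wy":0,"wz":0},{"gripper":0.75,"dx":0,"dy":0,"dz":0.11,"wx":0,"wy":0,"wz":0},{"gripper":0.75,"dx":0,"dy":0,"dz":0.15,"wx":0,"wy":0,"wz":0}]' 25
python3 - <<'E'
from h import *
import cv2
cv2.imwrite("pics/w6.png",manip.camera("wrist"))
E
```

```text
clock: 14.52
eef_pos: [532.3, -108.4, 26.7]
eef_rot: [-3.141, -0.001, 2.742]
wrist_force: [-5.2, 0.7, 7.3]
finger_gap: 55.5
finger_force: 25.0
clock: 14.93
eef_pos: [532.7, -108.4, 27.0]
eef_rot: [3.142, 0.0, 2.742]
wrist_force: [-0.1, 0.2, 0.1]
finger_gap: 79.6
finger_force: 0.0
clock: 15.35
eef_pos: [532.2, -108.3, 178.8]
eef_rot: [-3.142, -0.0, 2.742]
wrist_force: [0.3, 0.3, -0.7]
finger_gap: 74.7
finger_force: 0.0
```

View pics/w6.png

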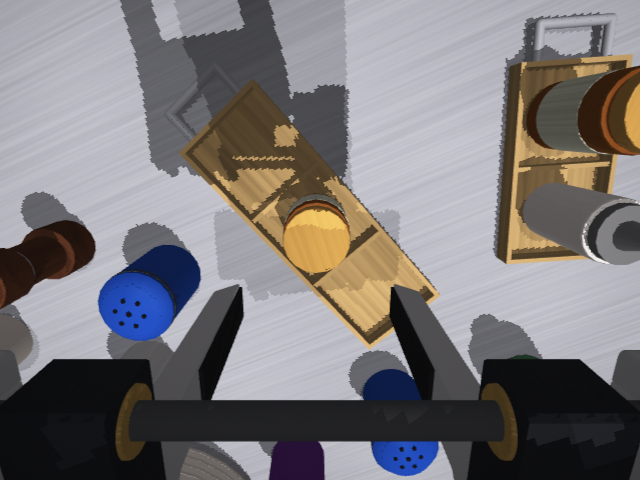

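The low jar stands in the middle compartment, lid at (316,240), and everything else is undisturbed. Next is the mill at (461,-334), with the gripper at 70 mm so the fingers clear the blue shaker.

```bash
python3 -m inch '[{"gripper":0.75,"dx":-0.008,"dy":-0.025,"dz":0,"wx":0,"wy":0,"wz":0},{"gripper":0.75,"dx":-0.018,"dy":-0.057,"dz":0,"wx":0,"wy":0,"wz":0},{"gripper":0.75,"dx":-0.028,"dy":-0.09,"dz":0,"wx":0,"wy":0,"wz":0},{"gripper":0.75,"dx":-0.038,"dy":-0.122,"dz":0,"wx":0,"wy":0,"wz":0},{"gripper":0.75,"dx":-0.049,"dy":-0.155,"dz":0,"wx":0,"wy":0,"wz":0}]' 25
python3 -m inch '[{"gripper":0.75,"dx":-0.011,"dy":-0.035,"dz":0,"wx":0,"wy":0,"wz":0},{"gripper":0.75,"dx":-0.0225,"dy":-0.071,"dz":0,"wx":0,"wy":0,"wz":0},{"gripper":0.75,"dx":-0.0225,"dy":-0.071,"dz":0,"wx":0,"wy":0,"wz":0},{"gripper":0.75,"dx":-0.0225,"dy":-0.071,"dz":0,"wx":0,"wy":0,"wz":0},{"gripper":0.75,"dx":-0.0225,"dy":-0.071,"dz":0,"wx":0,"wy":0,"wz":0}]' 25
python3 - <<'E'
from h import *
import cv2
s=manip.read_state(); print(s["eef_pos"],s["joints"])
cv2.imwrite("pics/w7.png",manip.camera("wrist"))
i=manip.camera_info("wrist"); K=i["camera_matrix"]; T=np.linalg.inv(i["tool_from_camera"])
for z in(110,125):
    p=K@(T@[0,0,s["eef_pos"][2]-z,1])[:3]; print(p[:2]/p[2])
E
```

```text
clock: 15.82
eef_pos: [483.0, -264.7, 176.8]
eef_rot: [-3.142, 0.0, 2.742]
wrist_force: [0.5, 1.4, -0.5]
finger_gap: 70.6
finger_force: 0.0
clock: 16.23
eef_pos: [461.1, -334.0, 176.6]
eef_rot: [3.141, -0.0, 2.742]
wrist_force: [0.4, 0.2, -0.8]
finger_gap: 70.4
finger_force: 0.0
[ 461.11935044 -334.00919699  176.64526289] [-6.91290582e-01  3.67164343e-01  1.50009087e+00  1.91946822e-04
  1.27473138e+00 -1.86208288e+00]
[314.53934978 260.41510194]
[314.49003688 268.11880414]
```

View pics/w7.png

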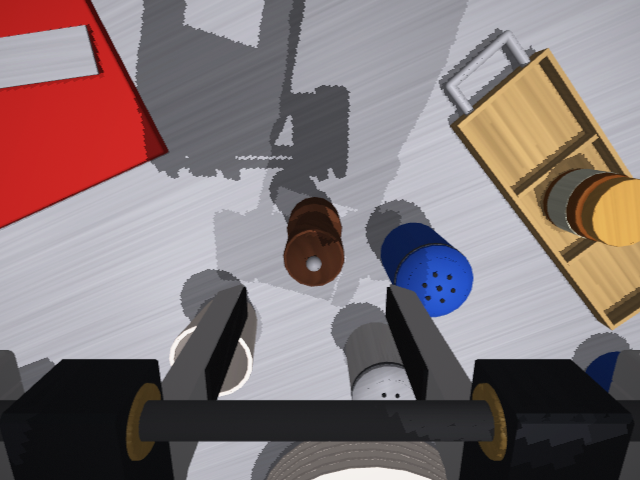

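Mill knob at (314,264), against an expected (314,268), so it is centred. Descend and grip the head.

```bash
python3 -m inch '[{"gripper":0.75,"dx":0,"dy":0,"dz":-0.025,"wx":0,"wy":0,"wz":0},{"gripper":0.75,"dx":0,"dy":0,"dz":-0.05,"wx":0,"wy":0,"wz":0},{"gripper":0.75,"dx":0,"dy":0,"dz":-0.075,"wx":0,"wy":0,"wz":0},{"gripper":0.75,"dx":0,"dy":0,"dz":-0.099,"wx":0,"wy":0,"wz":0},{"gripper":0.75,"dx":0,"dy":0,"dz":-0.099,"wx":0,"wy":0,"wz":0}]' 25
python3 -m inch '[{"gripper":0.3,"dx":0,"dy":0,"dz":0,"wx":0,"wy":0,"wz":0},{"gripper":0.3,"dx":0,"dy":0,"dz":0,"wx":0,"wy":0,"wz":0},{"gripper":0.3,"dx":0,"dy":0,"dz":0,"wx":0,"wy":0,"wz":0},{"gripper":0.3,"dx":0,"dy":0,"dz":0,"wx":0,"wy":0,"wz":0},{"gripper":0.3,"dx":0,"dy":0,"dz":0,"wx":0,"wy":0,"wz":0}]' 25
python3 -m inch '[{"gripper":0.3,"dx":0,"dy":0,"dz":0,"wx":0,"wy":0,"wz":0},{"gripper":0.3,"dx":0,"dy":0,"dz":0,"wx":0,"wy":0,"wz":0},{"gripper":0.3,"dx":0,"dy":0,"dz":0,"wx":0,"wy":0,"wz":0},{"gripper":0.3,"dx":0,"dy":0,"dz":0,"wx":0,"wy":0,"wz":0},{"gripper":0.3,"dx":0,"dy":0,"dz":0,"wx":0,"wy":0,"wz":0}]' 25
python3 -m inch '[{"gripper":0.3,"dx":0,"dy":0,"dz":0.01,"wx":0,"wy":0,"wz":0},{"gripper":0.3,"dx":0,"dy":0,"dz":0.03,"wx":0,"wy":0,"wz":0},{"gripper":0.3,"dx":0,"dy":0,"dz":0.06,"wx":0,"wy":0,"wz":0},{"gripper":0.3,"dx":0,"dy":0,"dz":0.09,"wx":0,"wy":0,"wz":0},{"gripper":0.3,"dx":0,"dy":0,"dz":0.11,"wx":0,"wy":0,"wz":0}]' 25
```

```text
clock: 16.7
eef_pos: [460.0, -331.8, 73.7]
eef_rot: [3.14, -0.006, 2.744]
wrist_force: [-0.1, 0.8, -0.2]
finger_gap: 70.9
finger_force: 0.0
clock: 17.12
eef_pos: [461.5, -334.6, 79.0]
eef_rot: [-3.141, 0.002, 2.742]
wrist_force: [0.8, -0.8, 3.9]
finger_gap: 41.8
finger_force: 25.0
clock: 17.53
eef_pos: [461.5, -334.8, 79.0]
eef_rot: [-3.141, 0.002, 2.742]
wrist_force: [-0.0, -0.7, 6.7]
finger_gap: 41.3
finger_force: 25.0
clock: 17.95
eef_pos: [461.3, -334.6, 191.4]
eef_rot: [-3.141, 0.002, 2.742]
wrist_force: [-0.5, 0.2, -0.8]
finger_gap: 41.3
finger_force: 25.0
```

```bash
python3 -m inch '[{"gripper":0.3,"dx":-0.001,"dy":0.025,"dz":0,"wx":0,"wy":0,"wz":0},{"gripper":0.3,"dx":-0.002,"dy":0.06,"dz":0,"wx":0,"wy":0,"wz":0},{"gripper":0.3,"dx":-0.003,"dy":0.095,"dz":0,"wx":0,"wy":0,"wz":0},{"gripper":0.3,"dx":-0.005,"dy":0.13,"dz":0,"wx":0,"wy":0,"wz":0},{"gripper":0.3,"dx":-0.007,"dy":0.165,"dz":0,"wx":0,"wy":0,"wz":0}]' 25
python3 -m inch '[{"gripper":0.3,"dx":-0.001,"dy":0.025,"dz":0,"wx":0,"wy":0,"wz":0},{"gripper":0.3,"dx":-0.001,"dy":0.034,"dz":0,"wx":0,"wy":0,"wz":0},{"gripper":0.3,"dx":-0.001,"dy":0.034,"dz":0,"wx":0,"wy":0,"wz":0},{"gripper":0.3,"dx":-0.001,"dy":0.034,"dz":-0.02,"wx":0,"wy":0,"wz":0},{"gripper":0.3,"dx":-0.001,"dy":0.034,"dz":-0.045,"wx":0,"wy":0,"wz":0}]' 25
python3 -m inch '[{"gripper":0.3,"dx":0,"dy":0,"dz":-0.015,"wx":0,"wy":0,"wz":0},{"gripper":0.3,"dx":0,"dy":0,"dz":-0.03,"wx":0,"wy":0,"wz":0},{"gripper":0.3,"dx":0,"dy":0,"dz":-0.045,"wx":0,"wy":0,"wz":0},{"gripper":0.3,"dx":0,"dy":0,"dz":-0.055,"wx":0,"wy":0,"wz":0},{"gripper":0.3,"dx":0,"dy":0,"dz":-0.0595,"wx":0,"wy":0,"wz":0}]' 25
python3 -m inch '[{"gripper":0.3,"dx":0,"dy":0,"dz":0,"wx":0,"wy":0,"wz":0},{"gripper":0.45,"dx":0,"dy":0,"dz":0,"wx":0,"wy":0,"wz":0},{"gripper":0.55,"dx":0,"dy":0,"dz":0,"wx":0,"wy":0,"wz":0},{"gripper":0.65,"dx":0,"dy":0,"dz":0,"wx":0,"wy":0,"wz":0},{"gripper":0.75,"dx":0,"dy":0,"dz":0,"wx":0,"wy":0,"wz":0}]' 25
python3 -m inch '[{"gripper":0.75,"dx":0,"dy":0,"dz":0,"wx":0,"wy":0,"wz":0},{"gripper":0.75,"dx":0,"dy":0,"dz":0.02,"wx":0,"wy":0,"wz":0},{"gripper":0.75,"dx":0,"dy":0,"dz":0.05,"wx":0,"wy":0,"wz":0},{"gripper":0.75,"dx":0,"dy":0,"dz":0.08,"wx":0,"wy":0,"wz":0},{"gripper":1,"dx":0,"dy":0,"dz":0.11,"wx":0,"wy":0,"wz":0}]' 25
python3 - <<'E'
from h import *
import cv2
cv2.imwrite("pics/w8.png",manip.camera("wrist"))
E
```

```text
clock: 18.37
eef_pos: [453.5, -167.9, 188.4]
eef_rot: [-3.142, 0.0, 2.741]
wrist_force: [0.8, 0.1, -1.5]
finger_gap: 41.3
finger_force: 25.0
clock: 18.78
eef_pos: [454.1, -136.7, 144.1]
eef_rot: [-3.141, 0.004, 2.742]
wrist_force: [0.0, -0.0, -1.8]
finger_gap: 41.7
finger_force: 25.0
clock: 19.2
eef_pos: [452.8, -136.5, 82.6]
eef_rot: [-3.141, -0.001, 2.741]
wrist_force: [-8.0, -7.9, 36.8]
finger_gap: 41.6
finger_force: 25.0
clock: 19.62
eef_pos: [453.3, -135.5, 83.8]
eef_rot: [3.142, 0.001, 2.742]
wrist_force: [0.8, -0.2, -0.1]
finger_gap: 58.9
finger_force: 0.0
clock: 20.03
eef_pos: [452.8, -135.2, 194.9]
eef_rot: [-3.142, -0.0, 2.742]
wrist_force: [0.7, -0.2, 0.4]
finger_gap: 74.2
finger_force: 0.0
```

View pics/w8.png

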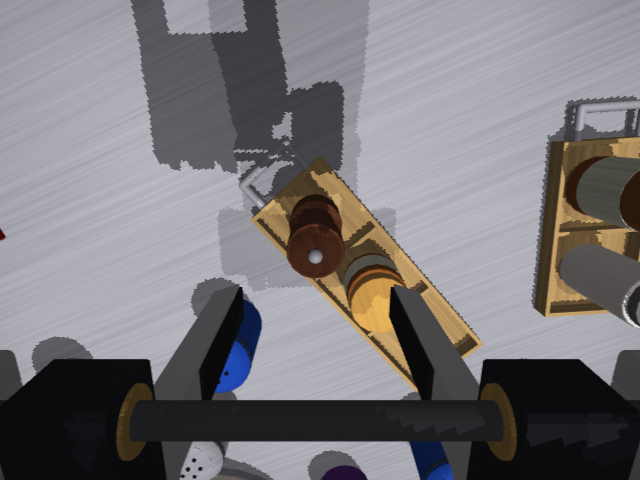

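The mill stands beside the loop, knob at (316,257), with the low jar next to it. Last is the shaker.

```bash
python3 -m inch '[{"gripper":1,"dx":0.016,"dy":-0.02,"dz":0,"wx":0,"wy":0,"wz":0},{"gripper":1,"dx":0.036,"dy":-0.045,"dz":0,"wx":0,"wy":0,"wz":0},{"gripper":1,"dx":0.056,"dy":-0.07,"dz":0,"wx":0,"wy":0,"wz":0},{"gripper":1,"dx":0.076,"dy":-0.095,"dz":0,"wx":0,"wy":0,"wz":0},{"gripper":1,"dx":0.096,"dy":-0.12,"dz":0,"wx":0,"wy":0,"wz":0}]' 25
python3 -m inch '[{"gripper":1,"dx":0.02,"dy":-0.025,"dz":0,"wx":0,"wy":0,"wz":0},{"gripper":1,"dx":0.04,"dy":-0.05,"dz":0,"wx":0,"wy":0,"wz":0},{"gripper":1,"dx":0.0595,"dy":-0.075,"dz":0,"wx":0,"wy":0,"wz":0},{"gripper":1,"dx":0.0595,"dy":-0.075,"dz":0,"wx":0,"wy":0,"wz":0},{"gripper":1,"dx":0.0595,"dy":-0.075,"dz":0,"wx":0,"wy":0,"wz":0}]' 25
python3 - <<'E'
from h import *
import cv2
s=manip.read_state(); print(s["eef_pos"],s["joints"])
cv2.imwrite("pics/w9.png",manip.camera("wrist"))
i=manip.camera_info("wrist"); K=i["camera_matrix"]; T=np.linalg.inv(i["tool_from_camera"])
for p in([0,0,s["eef_pos"][2]-90,1],):
    p=K@(T@p)[:3]; print(p[:2]/p[2])
E
```

```text
clock: 20.5
eef_pos: [549.9, -256.6, 193.3]
eef_rot: [-3.142, 0.0, 2.742]
wrist_force: [0.4, 0.3, 0.9]
finger_gap: 93.6
finger_force: 0.0
clock: 20.92
eef_pos: [608.6, -331.1, 191.6]
eef_rot: [3.141, -0.002, 2.741]
wrist_force: [-0.2, 0.6, 0.9]
finger_gap: 94.3
finger_force: 0.0
[ 608.6067967  -331.06732803  191.64406831] [-5.51066174e-01  6.41931152e-01  1.05912623e+00  2.10354246e-05
  1.44247450e+00 -1.72116727e+00]
[314.63620624 245.38789441]
```

View pics/w9.png

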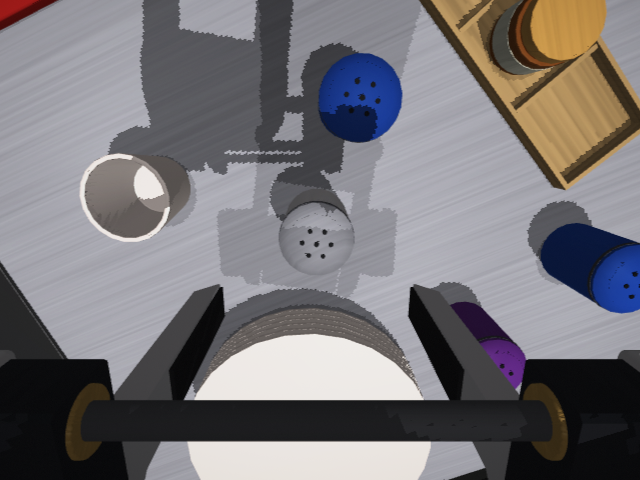

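The metal shaker's dome is at (316,241), against an expected (315,245). The decoys are at (360,97), (488,350) and (620,275), and the plate stack is beyond the finger line. I'll descend and grip.

```bash
python3 -m inch '[{"gripper":1,"dx":-0.002,"dy":0.001,"dz":-0.03,"wx":0,"wy":0,"wz":0},{"gripper":1,"dx":-0.002,"dy":0.001,"dz":-0.06,"wx":0,"wy":0,"wz":0},{"gripper":1,"dx":-0.002,"dy":0.001,"dz":-0.09,"wx":0,"wy":0,"wz":0},{"gripper":1,"dx":-0.002,"dy":0.001,"dz":-0.12,"wx":0,"wy":0,"wz":0},{"gripper":1,"dx":-0.002,"dy":0.001,"dz":-0.15,"wx":0,"wy":0,"wz":0}]' 25
python3 -m inch '[{"gripper":1,"dx":0,"dy":0,"dz":-0.005,"wx":0,"wy":0,"wz":0},{"gripper":0.45,"dx":0,"dy":0,"dz":-0.005,"wx":0,"wy":0,"wz":0},{"gripper":0.45,"dx":0,"dy":0,"dz":-0.005,"wx":0,"wy":0,"wz":0},{"gripper":0.45,"dx":0,"dy":0,"dz":-0.005,"wx":0,"wy":0,"wz":0},{"gripper":0.45,"dx":0,"dy":0,"dz":-0.005,"wx":0,"wy":0,"wz":0}]' 25
python3 -m inch '[{"gripper":0.45,"dx":0,"dy":0,"dz":0,"wx":0,"wy":0,"wz":0},{"gripper":0.45,"dx":0,"dy":0,"dz":0,"wx":0,"wy":0,"wz":0},{"gripper":0.45,"dx":0,"dy":0,"dz":0,"wx":0,"wy":0,"wz":0},{"gripper":0.45,"dx":0,"dy":0,"dz":0,"wx":0,"wy":0,"wz":0},{"gripper":0.45,"dx":0,"dy":0,"dz":0,"wx":0,"wy":0,"wz":0}]' 25
python3 -m inch '[{"gripper":0.45,"dx":0,"dy":0,"dz":0.015,"wx":0,"wy":0,"wz":0},{"gripper":0.45,"dx":0,"dy":0,"dz":0.045,"wx":0,"wy":0,"wz":0},{"gripper":0.45,"dx":0,"dy":0,"dz":0.075,"wx":0,"wy":0,"wz":0},{"gripper":0.45,"dx":0,"dy":0,"dz":0.1,"wx":0,"wy":0,"wz":0},{"gripper":0.45,"dx":0,"dy":0,"dz":0.11,"wx":0,"wy":0,"wz":0}]' 25
```

```text
clock: 21.38
eef_pos: [606.3, -328.3, 43.2]
eef_rot: [-3.141, 0.001, 2.743]
wrist_force: [0.9, 0.2, -0.5]
finger_gap: 94.2
finger_force: 0.0
clock: 21.8
eef_pos: [607.4, -329.8, 40.8]
eef_rot: [-3.141, 0.003, 2.742]
wrist_force: [0.9, 0.6, -0.8]
finger_gap: 70.7
finger_force: 0.0
clock: 22.22
eef_pos: [606.9, -329.7, 39.6]
eef_rot: [-3.141, 0.001, 2.742]
wrist_force: [-1.1, 0.2, 7.2]
finger_gap: 59.9
finger_force: 25.0
clock: 22.63
eef_pos: [607.4, -329.9, 152.5]
eef_rot: [-3.141, 0.005, 2.742]
wrist_force: [0.1, 0.2, -2.6]
finger_gap: 59.9
finger_force: 25.0
```

```bash
python3 -m inch '[{"gripper":0.45,"dx":0,"dy":0.025,"dz":0,"wx":0,"wy":0,"wz":0},{"gripper":0.45,"dx":0.001,"dy":0.06,"dz":0,"wx":0,"wy":0,"wz":0},{"gripper":0.45,"dx":0.002,"dy":0.095,"dz":0,"wx":0,"wy":0,"wz":0},{"gripper":0.45,"dx":0.003,"dy":0.13,"dz":0,"wx":0,"wy":0,"wz":0},{"gripper":0.45,"dx":0.004,"dy":0.165,"dz":0,"wx":0,"wy":0,"wz":0}]' 25
python3 -m inch '[{"gripper":0.45,"dx":0.001,"dy":0.03,"dz":0,"wx":0,"wy":0,"wz":0},{"gripper":0.45,"dx":0.001,"dy":0.06,"dz":0,"wx":0,"wy":0,"wz":0},{"gripper":0.45,"dx":0.0015,"dy":0.083,"dz":0,"wx":0,"wy":0,"wz":0},{"gripper":0.45,"dx":0.0015,"dy":0.083,"dz":-0.01,"wx":0,"wy":0,"wz":0},{"gripper":0.45,"dx":0.0015,"dy":0.083,"dz":-0.03,"wx":0,"wy":0,"wz":0}]' 25
python3 -m inch '[{"gripper":0.45,"dx":0,"dy":0,"dz":-0.015,"wx":0,"wy":0,"wz":0},{"gripper":0.45,"dx":0,"dy":0,"dz":-0.03,"wx":0,"wy":0,"wz":0},{"gripper":0.45,"dx":0,"dy":0,"dz":-0.04,"wx":0,"wy":0,"wz":0},{"gripper":0.45,"dx":0,"dy":0,"dz":-0.045,"wx":0,"wy":0,"wz":0},{"gripper":0.45,"dx":0,"dy":0,"dz":-0.045,"wx":0,"wy":0,"wz":0}]' 25
```

```text
clock: 23.05
eef_pos: [609.9, -162.7, 147.2]
eef_rot: [-3.141, -0.002, 2.741]
wrist_force: [1.3, -0.8, -2.3]
finger_gap: 59.8
finger_force: 25.0
clock: 23.47
eef_pos: [612.9, -80.3, 119.3]
eef_rot: [3.141, 0.003, 2.744]
wrist_force: [0.6, 0.1, -2.6]
finger_gap: 59.5
finger_force: 25.0
clock: 23.88
eef_pos: [611.5, -81.5, 72.0]
eef_rot: [-3.141, -0.002, 2.742]
wrist_force: [0.2, -0.6, -2.2]
finger_gap: 59.8
finger_force: 25.0
```

```bash
python3 -m inch '[{"gripper":0.45,"dx":0,"dy":0,"dz":-0.008,"wx":0,"wy":0,"wz":0},{"gripper":0.45,"dx":0,"dy":0,"dz":-0.016,"wx":0,"wy":0,"wz":0},{"gripper":0.45,"dx":0,"dy":0,"dz":-0.024,"wx":0,"wy":0,"wz":0},{"gripper":0.45,"dx":0,"dy":0,"dz":-0.029,"wx":0,"wy":0,"wz":0},{"gripper":0.45,"dx":0,"dy":0,"dz":-0.03,"wx":0,"wy":0,"wz":0}]' 25
python3 -m inch '[{"gripper":0.6,"dx":0,"dy":0,"dz":0,"wx":0,"wy":0,"wz":0},{"gripper":0.7,"dx":0,"dy":0,"dz":0,"wx":0,"wy":0,"wz":0},{"gripper":0.8,"dx":0,"dy":0,"dz":0,"wx":0,"wy":0,"wz":0},{"gripper":0.9,"dx":0,"dy":0,"dz":0,"wx":0,"wy":0,"wz":0},{"gripper":0.95,"dx":0,"dy":0,"dz":0,"wx":0,"wy":0,"wz":0}]' 25
python3 -m inch '[{"gripper":0.95,"dx":0,"dy":0,"dz":0,"wx":0,"wy":0,"wz":0},{"gripper":0.95,"dx":0,"dy":0,"dz":0.03,"wx":0,"wy":0,"wz":0},{"gripper":0.95,"dx":0,"dy":0,"dz":0.07,"wx":0,"wy":0,"wz":0},{"gripper":1,"dx":0,"dy":0,"dz":0.11,"wx":0,"wy":0,"wz":0},{"gripper":1,"dx":0,"dy":0,"dz":0.15,"wx":0,"wy":0,"wz":0}]' 25
python3 -m inch '[{"gripper":1,"dx":-0.025,"dy":-0.01,"dz":0.02,"wx":0,"wy":0,"wz":0},{"gripper":1,"dx":-0.06,"dy":-0.02,"dz":0.03,"wx":0,"wy":0,"wz":0},{"gripper":1,"dx":-0.095,"dy":-0.04,"dz":0.04,"wx":0,"wy":0,"wz":0},{"gripper":1,"dx":-0.125,"dy":-0.06,"dz":0.05,"wx":0,"wy":0,"wz":0},{"gripper":1,"dx":-0.15,"dy":-0.08,"dz":0.06,"wx":0,"wy":0,"wz":0}]' 25
python3 -m inch '[{"gripper":1,"dx":-0.02,"dy":-0.03,"dz":0,"wx":0,"wy":0,"wz":0},{"gripper":1,"dx":-0.04,"dy":-0.06,"dz":0,"wx":0,"wy":0,"wz":0},{"gripper":1,"dx":-0.06,"dy":-0.09,"dz":0,"wx":0,"wy":0,"wz":0},{"gripper":1,"dx":-0.075,"dy":-0.12,"dz":0,"wx":0,"wy":0,"wz":0},{"gripper":1,"dx":-0.085,"dy":-0.15,"dz":0,"wx":0,"wy":0,"wz":0}]' 25
python3 - <<'E'
from h import *
import cv2
cv2.imwrite("pics/t10.png",cv2.resize(manip.camera("top")[120:345,120:420],None,fx=2.66,fy=2.66,interpolation=cv2.INTER_CUBIC))
E
```

```text
clock: 24.3
eef_pos: [612.1, -81.5, 43.1]
eef_rot: [-3.141, -0.0, 2.742]
wrist_force: [-4.8, 0.5, 8.1]
finger_gap: 59.7
finger_force: 25.0
clock: 24.72
eef_pos: [612.2, -81.4, 43.6]
eef_rot: [3.141, 0.0, 2.742]
wrist_force: [-0.6, -0.2, 1.2]
finger_gap: 82.2
finger_force: 0.0
clock: 25.13
eef_pos: [611.7, -81.3, 195.3]
eef_rot: [-3.142, -0.0, 2.742]
wrist_force: [0.1, -0.8, 0.3]
finger_gap: 93.7
finger_force: 0.0
clock: 25.55
eef_pos: [460.1, -161.7, 254.2]
eef_rot: [-3.142, 0.001, 2.742]
wrist_force: [-0.3, -0.5, 0.7]
finger_gap: 94.1
finger_force: 0.0
clock: 25.97
eef_pos: [375.6, -312.7, 254.0]
eef_rot: [-3.141, 0.001, 2.741]
wrist_force: [0.6, -0.7, 0.8]
finger_gap: 93.9
finger_force: 0.0
```

View pics/t10.png

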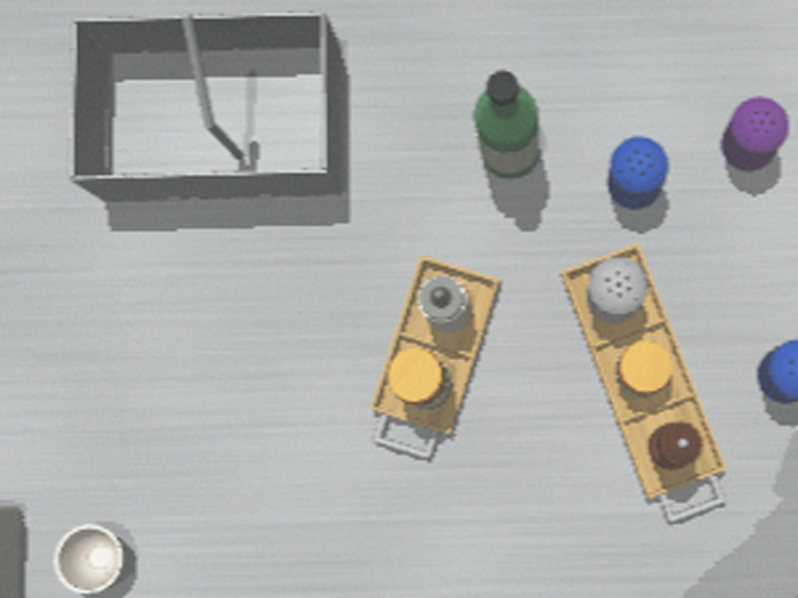

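All five stand upright in their compartments: mill (676,445), low jar (645,366), shaker (617,287), tall jar (415,375), squeeze bottle (443,300). The oil bottle and bowl are where they were and the gripper is clear. I'm handing the job in.

```bash
python3 -c "
from cell import manip
print(manip.sign_off())"
```

```text
the job is handed in; nothing more can be done
None
```

I handed the job in at about 26 s: all five things look upright and released in their own compartments in the last top view, the bowl and oil bottle look unmoved, the cup was outside that last view and never touched, and sign-off returned no verdict.

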